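# Carry four engine pistons over to the other tray in reverse order

## Robot

A 7-joint arm with a two-finger parallel gripper is mounted at the origin on the work surface. World frame = base frame: x ahead of the robot, y to its left, z up, the work surface at z = 0. Lengths are in m, angles in rad, forces in N, time in s.
With the tool pointing down it reaches from about 0.425 to 0.875 m from the base axis. Payload 4.7 kg.
Tool frame: the origin (TCP) lies midway between the tips of the shut fingers; the grasp point (between the pads) lies 19 mm behind it; z points along the fingers, y is the line along which they close (so a half turn about z gives the same grasp; the last joint's range is limited). The gripper opens to 87 mm and grips with 3 to 60 N. Pads are 19 mm wide; open, the fingers measure 117 mm over their backs; the gripper's body (75 mm by 190 mm) begins 51 mm behind the grasp point.
Start: joints at [1.117, 0.321, -0.07, 1.45, 0.023, 1.371, -0.057], TCP at [0.293, -0.58, 0.185] pointing down, gripper open.
Joint ranges: [-2.86, 2.86], [-0.3, 2.09], [-1.38, 1.24], [0.06, 2.45], [-1.56, 4.7], [0.09, 2.05], [-2.69, 2.69]. Speed limits (rad/s): [2.57, 2.57, 3.14, 3.14, 3.14, 3.14, 3.14].

## Interface

Orientations are given as a rotation vector (axis times angle).
In Python, from bench import monitor, cams, workorder gives the robot as it stands.
- The arm moves only by the tool move_arm, never from a script. Its arguments are lists of equal length, an entry for each row: "slide": the shift along the tool's x, y, z in cm, a list of three; "roll": the turn about the tool's z in rad. In form: {"slide": [[dx, dy, dz], ...], "roll": [roll, ...]}. A call has 1 to 20 rows; each row is the pose to reach, as a shift and turn from the pose commanded when the call began, along the tool's axes at that moment; what a row does not reach only later rows make up. A row lasts 1/10 s, in which the tool goes at most 50 mm and 8.59 degrees, less where a joint would pass 70% of its speed; a pose out of reach is approached as far as the arm can. A call with a gripper value outside its range is refused whole. "gripper" is the finger opening in cm, from 0 to 8.7, set as the call begins (left out, the last holds). The fingers move at their own pace and stop on an object; "squeeze" is the grip in N (left out, the last holds). Time passes only in rows, so rows that repeat a pose let the fingers close. It gives the time, the measured TCP pose, the force, the opening and the grip force at its end, in the units of the state.
- monitor.get_state(): the state, without advancing time (a new reading comes with each control period).
- cams.get_image(name): name is "side" or "top" or "wrist"; returns the picture (420x560x3 uint8, red, green, blue); there is no depth.
- cams.get_calibration(name): a dict with "mtx" (3x3 intrinsics, pixels), "dist_coeffs" ([k1, k2, p1, p2, k3] as OpenCV has them; the pictures are not rectified), "R" (3x3) and "t" (3): a world point X has camera coordinates R X + t. Camera axes: x right, y down, z forward; pixel columns grow to the right and rows downward; lengths in m; the calibration is good to about 2 mm. A picture is of the moment at which its call begins: read the wrist's pose just before it. get_calibration takes no time and is no camera call; for the wrist camera it gives the pose at the moment of the call.
- workorder.close_job(): hands the job in; it is judged then, once.
The state is a dict: "time": time; "joint_positions": joint angles; "qd": joint speeds; "joint_torque": joint torques, N m; "position": TCP position; "tool_rot": TCP orientation; "ft_force": force on the tool from outside, world axes, zero at the start; "torque": the same for the moment, N m; "grip_width": opening from 0.0 (shut) to 1.0 (fully open); "grip_force": force on a finger pad.
Only numpy, scipy, OpenCV 4.12 (cv2) and the standard library are available. Lean on these libraries where they do the work, as an engineer would, in place of code of your own. Each camera call takes 0.05 s, during which the arm holds its last target. There are 200 camera calls.

## Task

The four pistons stand in a row in the wooden tray in the order they came out of the engine, but the next job counts the cylinders from the other end. Move all four to the empty steel tray, one to a compartment, so that the row is in reverse order: the piston that was leftmost ends rightmost, the second from the left ends second from the right, and so on. Never let a piston fall over; leave them all standing crown up on the tray's floor and let go.

Things in the scene. Friction and masses are not known exactly. Their poses are not given: they have to be found in the camera images.
- piston_red: bare aluminium engine piston, loose, plain cylinder 44 mm diameter, 46 mm tall, about 0.13 kg, standing crown up, with a red paint disc (34 mm across) on its crown. Origin: centre of its underside; z up along its axis. Grip it anywhere round its side.
- piston_yellow: bare aluminium engine piston, loose, plain cylinder 44 mm diameter, 46 mm tall, about 0.13 kg, standing crown up, with a yellow paint disc (34 mm across) on its crown. Origin: centre of its underside; z up along its axis. Grip it anywhere round its side.
- piston_green: bare aluminium engine piston, loose, plain cylinder 44 mm diameter, 46 mm tall, about 0.13 kg, standing crown up, with a green paint disc (34 mm across) on its crown. Origin: centre of its underside; z up along its axis. Grip it anywhere round its side.
- piston_blue: bare aluminium engine piston, loose, plain cylinder 44 mm diameter, 46 mm tall, about 0.13 kg, standing crown up, with a blue paint disc (34 mm across) on its crown. Origin: centre of its underside; z up along its axis. Grip it anywhere round its side.
- pad_red: red square rubber pad, 58 x 58 x 3 mm, stuck in the middle of one compartment of the wooden tray; at the start the piston with the red crown stands on it, up to 5 mm off centre, so the pad goes on showing where that piston came from. Origin: centre of its underside.
- pad_yellow: yellow square rubber pad, 58 x 58 x 3 mm, stuck in the middle of one compartment of the wooden tray; at the start the piston with the yellow crown stands on it, up to 5 mm off centre, so the pad goes on showing where that piston came from. Origin: centre of its underside.
- pad_green: green square rubber pad, 58 x 58 x 3 mm, stuck in the middle of one compartment of the wooden tray; at the start the piston with the green crown stands on it, up to 5 mm off centre, so the pad goes on showing where that piston came from. Origin: centre of its underside.
- pad_blue: blue square rubber pad, 58 x 58 x 3 mm, stuck in the middle of one compartment of the wooden tray; at the start the piston with the blue crown stands on it, up to 5 mm off centre, so the pad goes on showing where that piston came from. Origin: centre of its underside.
- wood_tray: pale wooden tray holding the pistons at the start; 270 (y) x 70 mm (x), fixed to the bench; floor 5 mm thick, walls and dividers 4 mm thick, tops 15 mm above the bench; a row of four 62 mm square compartments centred at y = -99.75, -33.25, 33.25, 99.75 mm. Origin: centre of underside, on the bench; +y is its left end seen from the robot (yaw at most 9 degrees).
- steel_tray: dark steel tray, empty at the start, nearer or farther than the wooden one; 270 (y) x 70 mm (x), fixed to the bench; floor 5 mm thick, walls and dividers 4 mm thick, tops 15 mm above the bench; a row of four 62 mm square compartments centred at y = -99.75, -33.25, 33.25, 99.75 mm. Origin: centre of underside, on the bench; +y is its left end seen from the robot (yaw at most 9 degrees).
There are look-alikes about, which are no part of the job. What is shaped like the piston_blue but purple is not meant. Leave any pink look-alike of the piston_red alone.

How it is judged:
At the end, for the whole second after the job is handed in: Each piston stands in the steel tray compartment that mirrors its place in the wooden tray (leftmost becomes rightmost and so on): centre within 15 mm of the compartment centre along each tray axis, underside within 4 mm of the floor, upright within 0.1 rad, slower than 0.02 m/s (((y of pad_red in the frame of wood_tray between -0.1198 and -0.0798 m and y of piston_red in the frame of steel_tray between 0.0848 and 0.1148 m) or (y of pad_red in the frame of wood_tray between -0.0533 and -0.0133 m and y of piston_red in the frame of steel_tray between 0.0183 and 0.0483 m) or (y of pad_red in the frame of wood_tray between 0.0133 and 0.0533 m and y of piston_red in the frame of steel_tray between -0.0483 and -0.0183 m) or (y of pad_red in the frame of wood_tray between 0.0798 and 0.1198 m and y of piston_red in the frame of steel_tray between -0.1148 and -0.0848 m)) and x of piston_red in the frame of steel_tray between -0.015 and 0.015 m and z of piston_red in the frame of steel_tray between 0.001 and 0.009 m and angle between each of piston_red, piston_yellow, piston_green, piston_blue's own z axis and vertical below 0.1 rad and linear speed of each of piston_red, piston_yellow, piston_green, piston_blue below 0.02 m/s and ((y of pad_yellow in the frame of wood_tray between -0.1198 and -0.0798 m and y of piston_yellow in the frame of steel_tray between 0.0848 and 0.1148 m) or (y of pad_yellow in the frame of wood_tray between -0.0533 and -0.0133 m and y of piston_yellow in the frame of steel_tray between 0.0183 and 0.0483 m) or (y of pad_yellow in the frame of wood_tray between 0.0133 and 0.0533 m and y of piston_yellow in the frame of steel_tray between -0.0483 and -0.0183 m) or (y of pad_yellow in the frame of wood_tray between 0.0798 and 0.1198 m and y of piston_yellow in the frame of steel_tray between -0.1148 and -0.0848 m)) and x of piston_yellow in the frame of steel_tray between -0.015 and 0.015 m and z of piston_yellow in the frame of steel_tray between 0.001 and 0.009 m and ((y of pad_green in the frame of wood_tray between -0.1198 and -0.0798 m and y of piston_green in the frame of steel_tray between 0.0848 and 0.1148 m) or (y of pad_green in the frame of wood_tray between -0.0533 and -0.0133 m and y of piston_green in the frame of steel_tray between 0.0183 and 0.0483 m) or (y of pad_green in the frame of wood_tray between 0.0133 and 0.0533 m and y of piston_green in the frame of steel_tray between -0.0483 and -0.0183 m) or (y of pad_green in the frame of wood_tray between 0.0798 and 0.1198 m and y of piston_green in the frame of steel_tray between -0.1148 and -0.0848 m)) and x of piston_green in the frame of steel_tray between -0.015 and 0.015 m and z of piston_green in the frame of steel_tray between 0.001 and 0.009 m and ((y of pad_blue in the frame of wood_tray between -0.1198 and -0.0798 m and y of piston_blue in the frame of steel_tray between 0.0848 and 0.1148 m) or (y of pad_blue in the frame of wood_tray between -0.0533 and -0.0133 m and y of piston_blue in the frame of steel_tray between 0.0183 and 0.0483 m) or (y of pad_blue in the frame of wood_tray between 0.0133 and 0.0533 m and y of piston_blue in the frame of steel_tray between -0.0483 and -0.0183 m) or (y of pad_blue in the frame of wood_tray between 0.0798 and 0.1198 m and y of piston_blue in the frame of steel_tray between -0.1148 and -0.0848 m)) and x of piston_blue in the frame of steel_tray between -0.015 and 0.015 m and z of piston_blue in the frame of steel_tray between 0.001 and 0.009 m); the robot touches nothing.
It fails at once if a piston has fallen over or is tipped by more than 0.6 rad (angle between any of piston_red, piston_yellow, piston_green, piston_blue's own z axis and vertical above 0.6 rad).
It also fails if it takes over 96 s, if anything falls off the work surface, if the arm or the gripper's body presses on something with over 40 N, if the wrist force passes 120 N, or if a joint passes its speed limit or range.

## Working session

There is one attempt and no reset: what is moved stays moved. The work goes in short steps, Python scripts to look and compute and a tool call to move; the robot and the scene stay as the last step left them, time stands still between calls to the robot, and variables do not carry over. Pictures are saved under pics/ and viewed, at most 14 in all, crops included, and the job is handed in when it is done.

Besides the shell and the picture viewer there is one more tool, called after "Emit:" in YAML: its name, and indented under it one key for each argument. move_arm: Moves the arm, as the interface text tells. Its arguments: {"type":"object","properties":{"slide":{"type":"array","items":{"type":"array","items":{"type":"number"}}},"roll":{"type":"array","items":{"type":"number"}},"gripper":{"type":"number"},"squeeze":{"type":"number"}},"required":["slide","roll"]}

```bash
mkdir -p pics
python3 - <<'E'
from bench import monitor, cams
import cv2
s=monitor.get_state();print(s['time'],s['position'],s['tool_rot'])
for n in('top','side'):
    cv2.imwrite(f'pics/{n}0.png',cams.get_image(n)[...,::-1])
    c=cams.get_calibration(n);print(n,c)
E
```

```text
0.0 [ 0.292766   -0.57963491  0.18366342] [-3.05426241e+00 -7.27788313e-01  8.45963359e-04]
top {'mtx': array([[441.79518332,   0.        , 284.23219239],
       [  0.        , 441.79518332, 203.50431623],
       [  0.        ,   0.        ,   1.        ]]), 'dist_coeffs': array([-0.11829332,  0.        ,  0.        ,  0.        ,  0.        ]), 'R': array([[-0.00987823, -0.99989788,  0.01032706],
       [-0.98367805,  0.00786135, -0.17976566],
       [ 0.17966612, -0.01193427, -0.98365525]]), 't': array([-0.0487465 ,  0.48669785,  0.72221021])}
side {'mtx': array([[389.31927736,   0.        , 281.27103383],
       [  0.        , 389.31927736, 210.92820514],
       [  0.        ,   0.        ,   1.        ]]), 'dist_coeffs': array([-0.09256714,  0.        ,  0.        ,  0.        ,  0.        ]), 'R': array([[ 0.8552322 , -0.51824056,  0.00214547],
       [-0.36873323, -0.61140469, -0.7001572 ],
       [ 0.36416161,  0.59800588, -0.7139855 ]]), 't': array([-0.46590631,  0.17960111,  0.53926674])}
```

View pics/top0.png

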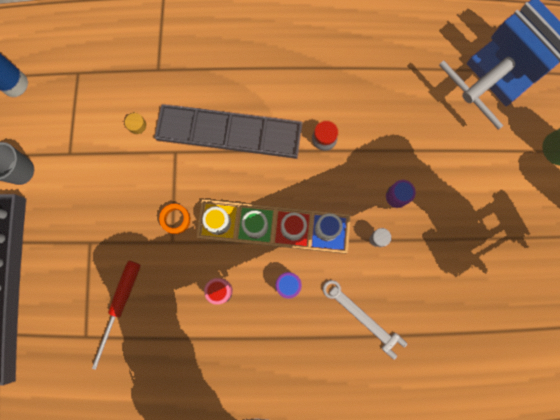

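View pics/side0.png

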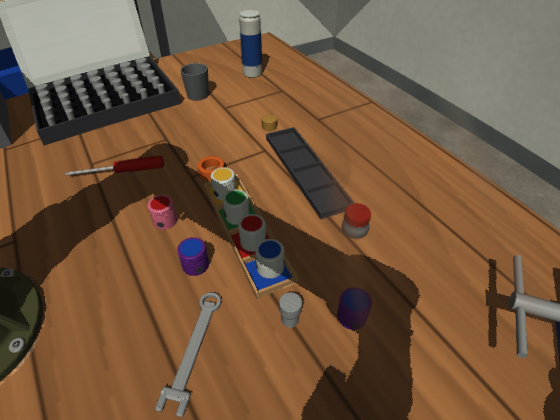

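Candidates in the top view:
- Crowns in the wooden tray: yellow (215,220), green (254,222), red (293,226), blue (329,228).
- Look-alikes: pink with a red crown (217,291), purple (288,285), dark purple (400,192), red-topped jar (326,133), yellow cap (134,122), small silver (381,237).

I choose the four inside the wooden tray. The steel tray is at (228,131).

```bash
cat > h.py <<'E'
import numpy as np, cv2
from bench import monitor, cams
def ray(cal,px,z):
    u=cv2.undistortPoints(np.float64(px).reshape(-1,1,2),cal['mtx'],cal['dist_coeffs']).reshape(-1,2)
    R=np.array(cal['R']);C=-R.T@cal['t']
    d=np.c_[u,np.ones(len(u))]@R
    return C+d*((z-C[2])/d[:,2])[:,None]
HUE={'red':[(0,8),(172,180)],'yellow':[(22,35)],'green':[(50,85)],'blue':[(100,128)]}
def cmask(hsv,c,s=120,v=40):
    return sum(cv2.inRange(hsv,(a,s,v),(b,255,255)) for a,b in HUE[c])
E
python3 - <<'E'
from h import *
im=cams.get_image('top');cal=cams.get_calibration('top')
print('C',-np.array(cal['R']).T@cal['t'])
hsv=cv2.cvtColor(im,cv2.COLOR_RGB2HSV)
roi=np.zeros(im.shape[:2],np.uint8);roi[90:172,145:303]=255
m=cv2.inRange(hsv,(0,0,0),(180,110,125))&roi
cs,_=cv2.findContours(m,0,2);c=max(cs,key=cv2.contourArea)
w=ray(cal,cv2.convexHull(c),0.015)
r=cv2.minAreaRect((w[:,:2]*1000).astype(np.float32));print('steel',r)
vis=im.copy();cv2.drawContours(vis,[c],-1,(0,255,0),1)
crop=cv2.resize(vis[90:265,140:360],None,fx=3.4,fy=3.4,interpolation=cv2.INTER_CUBIC)
cv2.imwrite('pics/crop.png',crop[...,::-1])
for n,(x,y) in dict(yellow=(215,220),green=(254,222),red=(293,226),blue=(329,228)).items():
    print(n,im[y,x],hsv[y,x],ray(cal,[(x,y)],.054).round(4), hsv[y-4,x-4])
E
```

```text
C [ 0.34851575 -0.04394857  0.79840084]
steel ((631.2940673828125, 50.85834503173828), (271.1520690917969, 72.69467163085938), 81.56356811523438)
yellow [241 190   0] [ 24 255 241] [[0.4569 0.0653 0.054 ]] [ 24 255 242]
green [52 89 43] [ 54 132  89] [[ 0.4529 -0.0013  0.054 ]] [ 57 139 101]
red [115  34  25] [  3 200 115] [[ 0.4455 -0.0675  0.054 ]] [  3 208 114]
blue [ 47  58 101] [114 136 101] [[ 0.4415 -0.1287  0.054 ]] [114 143 100]
```

View pics/crop.png

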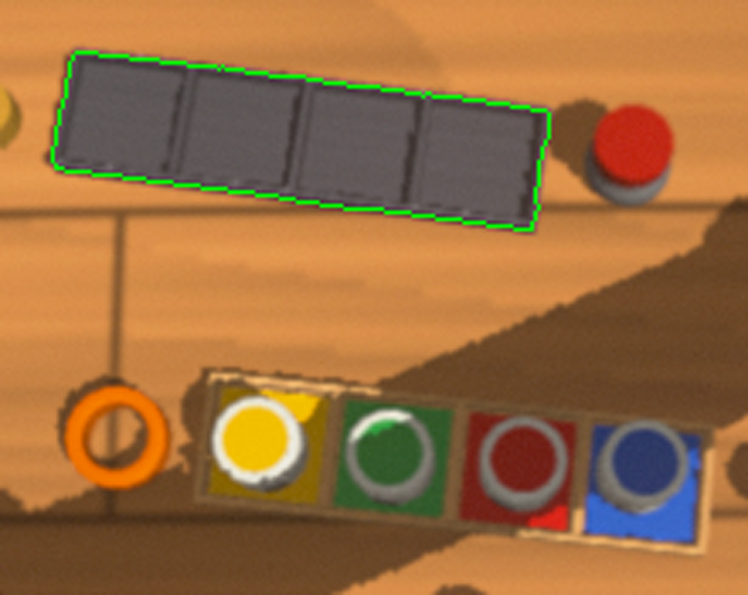

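The crop confirms that the wooden tray holds, left to right, yellow, green, red and blue, each on its own pad. The steel tray's contour is cleanly outlined, so its order left to right must be blue, red, green, yellow.

```bash
cat >> h.py <<'E'
STEEL=np.array([.6313,.0509]);SY=np.array([.1467,.9892])
SLOT={'blue':STEEL+.09975*SY,'red':STEEL+.03325*SY,'green':STEEL-.03325*SY,'yellow':STEEL-.09975*SY}
def crowns(cam='top',z=.054,seeds=None):
    im=cams.get_image(cam);cal=cams.get_calibration(cam);hsv=cv2.cvtColor(im,cv2.COLOR_RGB2HSV);o={}
    for n,(x,y) in seeds.items():
        k=cv2.connectedComponents(cmask(hsv,n,100))[1];k=(k==k[y,x]).astype(np.uint8)
        c=max(cv2.findContours(k,0,2)[0],key=cv2.contourArea);(u,v),r=cv2.minEnclosingCircle(c)
        o[n]=ray(cal,[(u,v)],z)[0];print(n,(round(u),round(v)),'r',round(r,1),cv2.contourArea(c),o[n][:2].round(4))
    return o
def go(p,ang,z,half=True):
    """slide cm / roll for TCP target p, tool y axis at world angle ang (deg)"""
    s=monitor.get_state();R=cv2.Rodrigues(np.array(s['tool_rot']))[0]
    d=R.T@(np.array([*p[:2],z])-s['position'])*100
    a=ang-np.degrees(np.arctan2(R[1,1],R[0,1]));a=(a+90)%180-90
    print('slide',d.round(2),'roll',round(-np.radians(a),3),'pos',np.round(s['position'],4),'t',round(s['time'],1),'w',round(s['grip_width'],3),'j7',round(s['joint_positions'][6],2))
E
python3 - <<'E'
from h import *
o=crowns(seeds=dict(yellow=(215,220),green=(254,222),red=(293,226),blue=(329,228)))
print({k:v.round(4) for k,v in SLOT.items()})
d=o['yellow']-o['blue'];print(np.degrees(np.arctan2(d[0],d[1])))
go(o['blue'],-8.5,.15)
E
```

```text
yellow (215, 219) r 9.9 272.5 [0.459  0.0661]
green (254, 223) r 9.1 239.0 [ 0.4519 -0.0013]
red (293, 225) r 9.8 273.0 [ 0.4478 -0.0683]
blue (329, 225) r 9.1 236.0 [ 0.446  -0.1293]
{'blue': array([0.6459, 0.1496]), 'red': array([0.6362, 0.0838]), 'green': array([0.6264, 0.018 ]), 'yellow': array([ 0.6167, -0.0478])}
3.8113017098374753
slide [ 33.98 -33.31   3.44] roll -0.955 pos [ 0.2929 -0.5799  0.1841] t 0.2 w 1.002 j7 -0.06
```

Emit:
move_arm:
  slide:
    - [34,-33.3,2]
    - [34,-33.3,2]
    - [34,-33.3,2]
    - [34,-33.3,2]
    - [34,-33.3,2]
    - [34,-33.3,2]
    - [34,-33.3,2]
    - [34,-33.3,2]
    - [34,-33.3,2]
    - [34,-33.3,2]
    - [34,-33.3,2]
    - [34,-33.3,2]
    - [34,-33.3,2]
    - [34,-33.3,2]
    - [34,-33.3,2]
    - [34,-33.3,2]
    - [34,-33.3,2]
    - [34,-33.3,2]
  roll: [-0.95,-0.95,-0.95,-0.95,-0.95,-0.95,-0.95,-0.95,-0.95,-0.95,-0.95,-0.95,-0.95,-0.95,-0.95,-0.95,-0.95,-0.95]
  gripper: 8.7
  squeeze: 20

```text
time: 2.0
position: [0.4464, -0.1298, 0.1647]
tool_rot: [2.385, 2.045, -0.0]
ft_force: [-0.4, 0.5, 0.8]
grip_width: 0.998
grip_force: 0.0
```

Run:
```python
from h import *
go((.446,-.1293),-8.5,.026)
print(monitor.get_state()['joint_positions'])
cv2.imwrite('pics/w1.png',cams.get_image('wrist')[...,::-1])
```

```text
slide [ 0.05 -0.04 13.87] roll -0.005 pos [ 0.4464 -0.1298  0.1647] t 2.0 w 0.998 j7 0.1
[ 0.76303767 -0.04843315 -0.51677193  1.90106225 -0.02486353  1.28271148
  0.10054303]
```

View pics/w1.png

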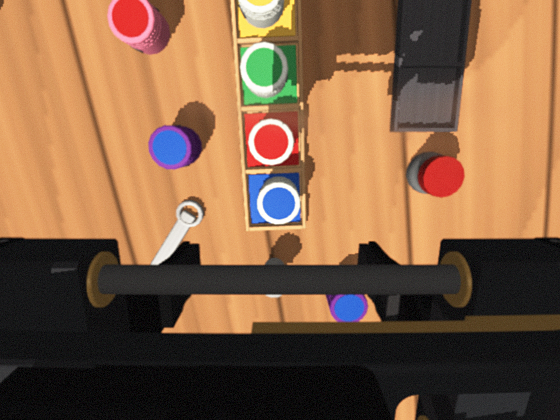

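The wrist view shows the tray row with green (264,70), red (270,142) and blue (279,202). I'll cross-check these crown positions against the top camera.

Run:
```python
from h import *
crowns('wrist',seeds=dict(green=(264,70),red=(270,142),blue=(279,202)))
im=cams.get_image('wrist');cal=cams.get_calibration('wrist')
print(ray(cal,[(391,131),(458,131),(275,290),(440,175)],.015).round(4))
```

```text
green (264, 67) r 18.8 999.5 [ 0.4529 -0.0009]
red (271, 142) r 17.3 886.0 [ 0.4484 -0.0681]
blue (278, 203) r 16.0 749.5 [ 0.4465 -0.1291]
[[ 0.5775 -0.0771  0.015 ]
 [ 0.6502 -0.0877  0.015 ]
 [ 0.4245 -0.2443  0.015 ]
 [ 0.629  -0.133   0.015 ]]
```

Emit:
move_arm:
  slide:
    - [0,0,5]
    - [0,0,10]
    - [0,0,12.5]
    - [0,0,14.1]
    - [0,0,14.1]
    - [0,0,14.1]
  roll: [0,0,0,0,0,0]

```text
time: 2.75
position: [0.4467, -0.1296, 0.0241]
tool_rot: [2.385, 2.045, 0.0]
ft_force: [1.2, 0.2, 1.0]
grip_width: 1.0
grip_force: 0.0
```

Emit:
move_arm:
  slide:
    - [0,0,0]
    - [0,0,0]
    - [0,0,0]
    - [0,0,0]
    - [0,0,0]
    - [0,0,0]
    - [0,0,0]
    - [0,0,0]
    - [0,0,0]
    - [0,0,0]
  roll: [0,0,0,0,0,0,0,0,0,0]
  gripper: 3.8

```text
time: 3.75
position: [0.4464, -0.1297, 0.0237]
tool_rot: [-2.385, -2.045, 0.0]
ft_force: [-0.3, 0.3, 0.7]
grip_width: 0.437
grip_force: 0.0
```

Emit:
move_arm:
  slide:
    - [0,0,-1]
    - [0,0,-2.5]
    - [0,0,-5]
    - [0,0,-8]
    - [0,0,-8]
    - [0,0,-8]
  roll: [0,0,0,0,0,0]

```text
time: 4.35
position: [0.447, -0.1299, 0.1048]
tool_rot: [2.383, 2.044, 0.001]
ft_force: [-0.5, -0.2, -1.0]
grip_width: 0.44
grip_force: 0.0
```

Run:
```python
from h import *
go(SLOT['blue'],-8.5,.105)
```

```text
slide [ 3.065e+01  1.540e+01 -2.000e-02] roll -0.005 pos [ 0.447  -0.1299  0.1048] t 4.3 w 0.44 j7 0.07
```

The opening is 38 mm with zero grip force, so the grasp missed. I'll look.

Run:
```python
from h import *
cv2.imwrite('pics/w2.png',cams.get_image('wrist')[...,::-1])
cv2.imwrite('pics/s2.png',cams.get_image('side')[...,::-1])
```

```text
(no output)
```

View pics/s2.png

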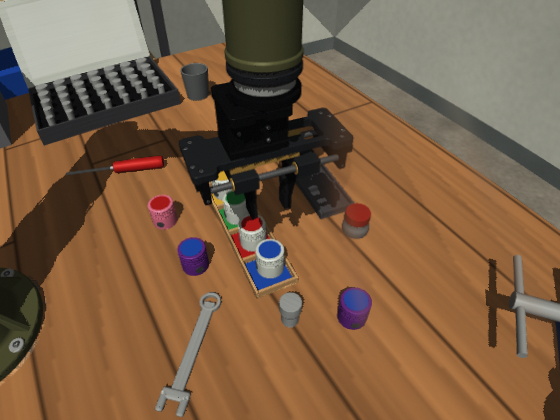

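View pics/w2.png

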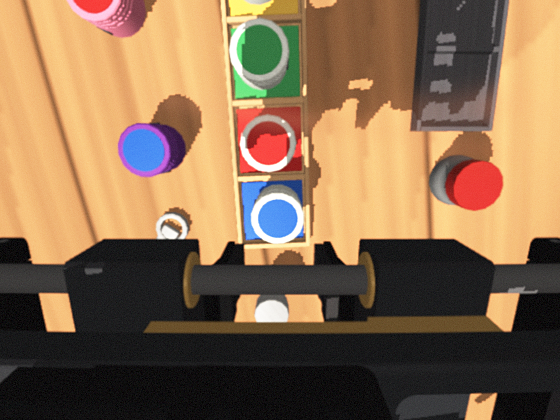

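Run:
```python
from h import *
s=monitor.get_state();P=np.array(s['position']);print(P)
R=cv2.Rodrigues(np.array(s['tool_rot']))[0]
for n in('side','wrist'):
    c=cams.get_calibration(n);pts=np.array([P+R[:,1]*.021,P-R[:,1]*.021,[.446,-.129,.054]])
    print(n,cv2.projectPoints(pts,cv2.Rodrigues(np.array(c['R']))[0],np.array(c['t']),c['mtx'],c['dist_coeffs'])[0].reshape(-1,2).round(1))
    print('C',-np.array(c['R']).T@c['t'])
crowns('wrist',seeds=dict(green=(262,50),red=(268,135),blue=(278,215)))
im=cams.get_image('side');hsv=cv2.cvtColor(im,cv2.COLOR_RGB2HSV)
crowns('side',seeds=dict(blue=(270,251)))
```

```text
[ 0.44574229 -0.12952575  0.10318148]
side [[282.7 222.5]
 [255.  230.8]
 [269.7 248.2]]
C [ 0.26830273 -0.45412726  0.51177723]
wrist [[309.5 239. ]
 [246.7 238.9]
 [278.5 219. ]]
C [ 0.45679276 -0.06264587  0.30302102]
green (261, 49) r 24.4 1672.5 [ 0.4526 -0.0008]
red (270, 143) r 22.0 1424.0 [ 0.4486 -0.0677]
blue (279, 219) r 19.8 1140.0 [ 0.4464 -0.1289]
blue (269, 249) r 10.8 275.5 [ 0.4449 -0.1301]
```

Run:
```python
import cv2
im=cv2.imread('pics/s2.png')[150:300,180:380]
cv2.imwrite('pics/s2c.png',cv2.convertScaleAbs(cv2.resize(im,None,fx=4,fy=4,interpolation=2),alpha=1.6,beta=20))
```

```text
(no output)
```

View pics/s2c.png

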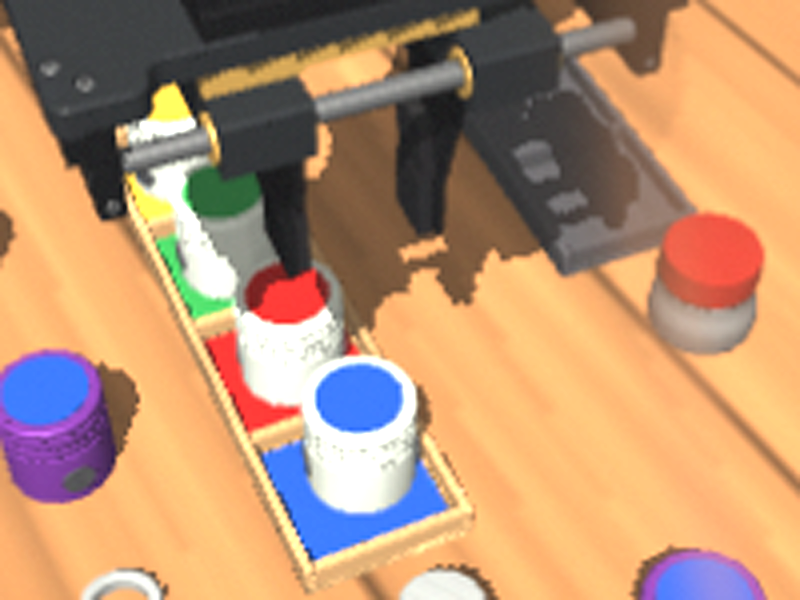

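Run:
```python
from h import *
P=np.array([.4457,-.1295,.1032])
c={n:cams.get_calibration(n) for n in('side','wrist')}
for d in([0,0,0],[0,0,.02],[0,0,.03],[0,.02,0],[0,.03,0],[0,.05,0]):
    print(d,[cv2.projectPoints((P+d)[None],cv2.Rodrigues(np.array(k['R']))[0],np.array(k['t']),k['mtx'],k['dist_coeffs'])[0].ravel().round(1) for k in c.values()])
im=cv2.imread('pics/w2.png')[200:350,170:390]
cv2.imwrite('pics/w2c.png',cv2.convertScaleAbs(cv2.resize(im,None,fx=3.5,fy=3.5,interpolation=2),alpha=3,beta=20))
```

```text
[0, 0, 0] [array([269. , 226.6]), array([278.2, 239.3])]
[0, 0, 0.02] [array([268.7, 216.9]), array([278.1, 249.9])]
[0, 0, 0.03] [array([268.5, 211.8]), array([278. , 256.1])]
[0, 0.02, 0] [array([262.1, 217.8]), array([273.6, 210.5])]
[0, 0.03, 0] [array([258.7, 213.6]), array([271.2, 195.6])]
[0, 0.05, 0] [array([252.2, 205.3]), array([266.2, 164.7])]
```

View pics/w2c.png

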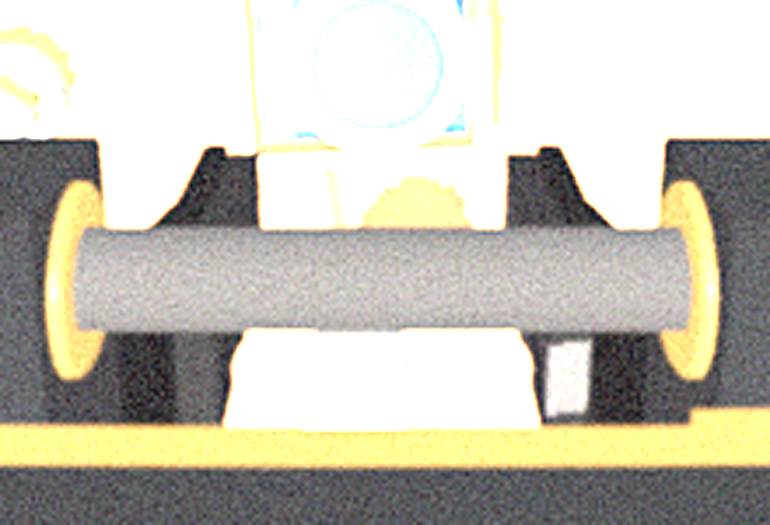

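Both views put the finger tips about 28 mm above the reported TCP: side midpoint (270,213) against 227 predicted, wrist row 256 against 239. So the fingers closed over the crown. Blue is still standing untouched. I'll re-open, go down to a safe height and measure the tips there.

Emit:
move_arm:
  slide:
    - [0,0,0]
    - [0,0,0]
    - [0,0,0]
    - [0,0,0]
    - [0,0,0]
    - [0,0,0]
    - [0,0,0]
    - [0,0,3]
    - [0,0,6]
    - [0,0,8]
    - [0,0,8]
    - [0,0,8]
  roll: [0,0,0,0,0,0,0,0,0,0,0,0]
  gripper: 8.7

```text
time: 5.8
position: [0.4465, -0.1296, 0.0241]
tool_rot: [-2.384, -2.045, -0.0]
ft_force: [0.2, -0.3, 0.2]
grip_width: 0.998
grip_force: 0.0
```

Run:
```python
from h import *
s=monitor.get_state();P=np.array(s['position']);R=cv2.Rodrigues(np.array(s['tool_rot']))[0]
im=cams.get_image('side');k=cams.get_calibration('side')
for dz in(0,.01,.02,.03):
    pts=np.array([P+R[:,1]*.05+[0,0,dz],P-R[:,1]*.05+[0,0,dz]])
    print(dz,cv2.projectPoints(pts,cv2.Rodrigues(np.array(k['R']))[0],np.array(k['t']),k['mtx'],k['dist_coeffs'])[0].reshape(-1,2).round(1))
print(P,s['grip_width'])
cv2.imwrite('pics/s3.png',cv2.convertScaleAbs(cv2.resize(im[170:310,190:380,::-1],None,fx=4,fy=4,interpolation=2),alpha=1.6,beta=20))
```

```text
0 [[299.7 250.9]
 [240.1 270.3]]
0.01 [[299.9 246.9]
 [239.6 266.4]]
0.02 [[300.2 242.8]
 [239.1 262.4]]
0.03 [[300.4 238.7]
 [238.6 258.3]]
[ 0.44654814 -0.12957923  0.02406686] 0.9979712075578426
```

View pics/s3.png

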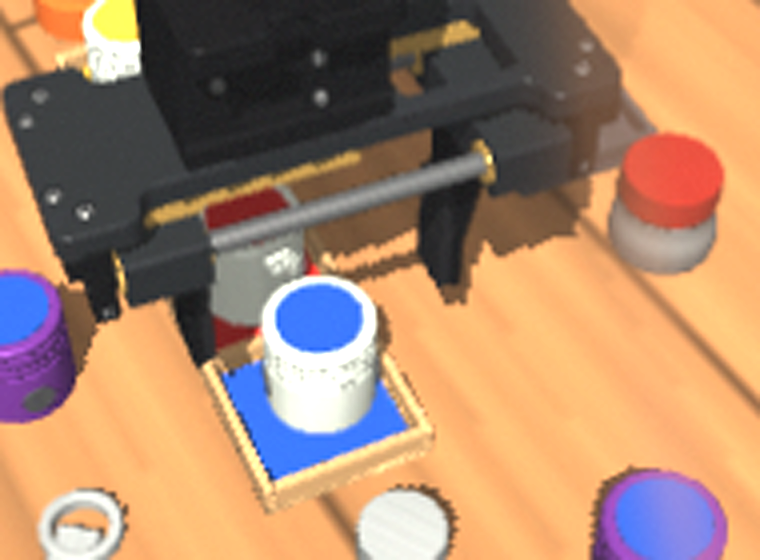

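The tips are at about (241,260) and (302,242), against 270 and 251 predicted. That, the wrist view and the missed closing all fit a vertical offset of about 30 mm. I'll go 2.8 cm lower, to real tips at about 26 mm, and grip.

Emit:
move_arm:
  slide:
    - [0,0,0.6]
    - [0,0,1.2]
    - [0,0,1.8]
    - [0,0,2.3]
    - [0,0,2.8]
    - [0,0,2.8]
    - [0,0,2.8]
  roll: [0,0,0,0,0,0,0]

```text
time: 6.55
position: [0.4463, -0.1296, -0.0044]
tool_rot: [-2.384, -2.045, 0.0]
ft_force: [-0.3, 0.3, -0.8]
grip_width: 1.0
grip_force: 0.0
```

Emit:
move_arm:
  slide:
    - [0,0,0]
    - [0,0,0]
    - [0,0,0]
    - [0,0,0]
    - [0,0,0]
    - [0,0,0]
    - [0,0,0]
    - [0,0,0]
    - [0,0,0]
    - [0,0,0]
  roll: [0,0,0,0,0,0,0,0,0,0]
  gripper: 3.8

```text
time: 7.55
position: [0.4464, -0.1297, -0.0042]
tool_rot: [2.385, 2.045, -0.0]
ft_force: [-0.2, -0.6, -0.2]
grip_width: 0.497
grip_force: 20.0
```

Emit:
move_arm:
  slide:
    - [0,0,-2]
    - [0,0,-5]
    - [0,0,-9]
    - [3,1.5,-9]
    - [7,3.5,-9]
    - [11,5.5,-9]
    - [15,7.5,-9]
    - [19,9.6,-9]
    - [23,11.6,-9]
    - [26,13.1,-9]
    - [28.5,14.4,-9]
    - [30,15.1,-9]
    - [30.6,15.4,-9]
    - [30.6,15.4,-9]
    - [30.6,15.4,-9]
    - [30.6,15.4,-9]
  roll: [0,0,0,0,0,0,0,0,0,0,0,0,0,0,0,0]

```text
time: 9.15
position: [0.645, 0.1475, 0.0856]
tool_rot: [2.386, 2.043, -0.002]
ft_force: [0.3, 0.7, -1.3]
grip_width: 0.496
grip_force: 20.0
```

Run:
```python
from h import *
go(SLOT['blue'],-8.4,-.006)
im=cams.get_image('wrist');cv2.imwrite('pics/w4.png',im[...,::-1])
```

```text
slide [0.23 0.07 9.16] roll -0.008 pos [0.645  0.1475 0.0856] t 9.2 w 0.496 j7 -0.64
```

View pics/w4.png

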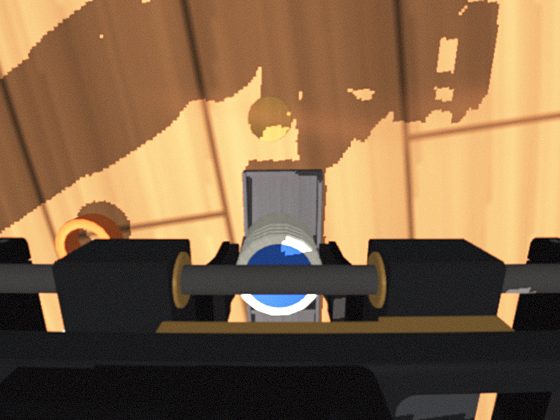

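The wrist view shows blue upright in the grip above the left end of the steel tray, whose end edge is at (283,170). Lowering.

Emit:
move_arm:
  slide:
    - [0.1,0.1,3]
    - [0.1,0.1,6]
    - [0.1,0.1,7.8]
    - [0.1,0.1,8.6]
    - [0.1,0.1,9.1]
    - [0.1,0.1,9.1]
    - [0.1,0.1,9.1]
  roll: [0,0,0,0,0,0,0]

```text
time: 9.9
position: [0.6473, 0.1505, -0.004]
tool_rot: [2.384, 2.044, 0.003]
ft_force: [0.6, 0.3, -1.3]
grip_width: 0.501
grip_force: 20.0
```

Run:
```python
from h import *
go(SLOT['blue'],-8.4,-.006)
go((.4482,-.0681),-8.4,-.0045)
```

```text
slide [-0.11 -0.12  0.2 ] roll -0.006 pos [ 0.6473  0.1505 -0.004 ] t 9.9 w 0.501 j7 -0.68
slide [-2.464e+01 -1.635e+01  1.000e-02] roll -0.006 pos [ 0.6473  0.1505 -0.004 ] t 9.9 w 0.501 j7 -0.68
```

Emit:
move_arm:
  slide:
    - [0,0,0.1]
    - [0,0,0.25]
    - [0,0,0.3]
    - [0,0,0.3]
    - [0,0,0.3]
  roll: [0,0,0,0,0]

```text
time: 10.4
position: [0.647, 0.1503, -0.0072]
tool_rot: [2.384, 2.044, 0.002]
ft_force: [-0.2, -0.3, 6.3]
grip_width: 0.499
grip_force: 20.0
```

Emit:
move_arm:
  slide:
    - [0,0,0]
    - [0,0,0]
    - [0,0,0]
    - [0,0,0]
    - [0,0,0]
    - [0,0,0]
    - [0,0,0]
    - [0,0,0]
    - [0,0,-2]
    - [0,0,-6]
    - [0,0,-9]
    - [0,0,-9]
  roll: [0,0,0,0,0,0,0,0,0,0,0,0]
  gripper: 8.7

```text
time: 11.6
position: [0.6497, 0.1517, 0.0873]
tool_rot: [2.381, 2.042, 0.012]
ft_force: [-0.1, 0.7, 0.9]
grip_width: 0.998
grip_force: 0.0
```

Run:
```python
from h import *
im=cams.get_image('wrist');k=cams.get_calibration('wrist');hsv=cv2.cvtColor(im,cv2.COLOR_RGB2HSV)
m=cmask(hsv,'blue');c=max(cv2.findContours(m,0,2)[0],key=cv2.contourArea);(u,v),r=cv2.minEnclosingCircle(c)
print(u,v,r,ray(k,[(u,v)],.051),SLOT['blue'])
go((.4482,-.0681),-8.4,.085)
```

```text
274.9444580078125 225.5 20.478469848632812 [[0.64585438 0.1508496  0.051     ]] [0.64593333 0.1495727 ]
slide [-24.69 -16.43  -0.16] roll -0.006 pos [0.6482 0.1509 0.0846] t 11.7 w 0.998 j7 -0.64
```

Blue is standing in its slot, 1 mm off, and the crown checks out. Next is red.

Emit:
move_arm:
  slide:
    - [-3,-2,0]
    - [-6.5,-4.3,0]
    - [-10,-6.6,0]
    - [-13.5,-9,0]
    - [-17,-11.3,0]
    - [-20,-13.3,0]
    - [-22.5,-15,0]
    - [-24,-16,0]
    - [-24.7,-16.4,0]
    - [-24.7,-16.4,0]
    - [-24.7,-16.4,0]
    - [-24.7,-16.4,0]
    - [-24.7,-16.4,0]
  roll: [0,0,0,0,0,0,0,0,0,0,0,0,0]

```text
time: 12.95
position: [0.4472, -0.068, 0.0817]
tool_rot: [-2.383, -2.047, -0.001]
ft_force: [0.9, -0.4, -0.8]
grip_width: 1.001
grip_force: 0.0
```

Run:
```python
from h import *
go((.4482,-.0681),-8.4,-.0045)
```

```text
slide [-0.    0.1   8.62] roll -0.005 pos [ 0.4472 -0.068   0.0817] t 12.9 w 1.001 j7 -0.05
```

Emit:
move_arm:
  slide:
    - [0,0.1,3]
    - [0,0.1,6]
    - [0,0.1,7.8]
    - [0,0.1,8.6]
    - [0,0.1,8.6]
    - [0,0.1,8.6]
  roll: [0,0,0,0,0,0]

```text
time: 13.55
position: [0.4486, -0.069, -0.0035]
tool_rot: [2.384, 2.045, 0.001]
ft_force: [0.6, -0.7, 0.1]
grip_width: 1.001
grip_force: 0.0
```

Emit:
move_arm:
  slide:
    - [0,0,0]
    - [0,0,0]
    - [0,0,0]
    - [0,0,0]
    - [0,0,0]
    - [0,0,0]
    - [0,0,0]
    - [0,0,0]
    - [0,0,0]
    - [0,0,0]
  roll: [0,0,0,0,0,0,0,0,0,0]
  gripper: 3.8

```text
time: 14.55
position: [0.4477, -0.0692, -0.0042]
tool_rot: [2.385, 2.045, -0.0]
ft_force: [-0.1, 0.3, 0.6]
grip_width: 0.498
grip_force: 20.0
```

Run:
```python
from h import *
go(SLOT['red'],-8.4,.0855)
```

```text
slide [17.99 16.3  -8.97] roll -0.006 pos [ 0.4477 -0.0692 -0.0042] t 14.6 w 0.498 j7 -0.14
```

Emit:
move_arm:
  slide:
    - [0,0,-2]
    - [0,0,-5]
    - [0,0,-9]
    - [2,1.8,-9]
    - [5,4.5,-9]
    - [8,7.3,-9]
    - [11,10,-9]
    - [14,12.7,-9]
    - [16,14.5,-9]
    - [17.4,15.8,-9]
    - [17.9,16.2,-9]
    - [17.9,16.2,-9]
    - [17.9,16.2,-9]
    - [17.9,16.2,-9]
    - [17.9,16.2,-9]
  roll: [0,0,0,0,0,0,0,0,0,0,0,0,0,0,0]

```text
time: 16.05
position: [0.6346, 0.0819, 0.0859]
tool_rot: [2.385, 2.043, -0.001]
ft_force: [0.0, -0.2, -1.9]
grip_width: 0.501
grip_force: 20.0
```

Run:
```python
from h import *
go(SLOT['red'],-8.4,-.007)
```

```text
slide [0.22 0.12 9.29] roll -0.008 pos [0.6346 0.0819 0.0859] t 16.1 w 0.501 j7 -0.54
```

Emit:
move_arm:
  slide:
    - [0.1,0,3]
    - [0.1,0,6]
    - [0.1,0,7.8]
    - [0.1,0,8.6]
    - [0.1,0,9.1]
    - [0.1,0,9.35]
    - [0.1,0,9.35]
    - [0.1,0,9.35]
  roll: [0,0,0,0,0,0,0,0]

```text
time: 16.85
position: [0.636, 0.0843, -0.0067]
tool_rot: [2.384, 2.045, 0.002]
ft_force: [-0.7, 0.9, -1.9]
grip_width: 0.497
grip_force: 20.0
```

Emit:
move_arm:
  slide:
    - [0,0,0]
    - [0,0,0]
    - [0,0,0]
    - [0,0,0]
    - [0,0,0]
    - [0,0,0]
    - [0,0,0]
    - [0,0,0]
    - [0,0,-2]
    - [0,0,-6]
    - [0,0,-9]
    - [0,0,-9]
    - [0,0,-9]
  roll: [0,0,0,0,0,0,0,0,0,0,0,0,0]
  gripper: 8.7

```text
time: 18.15
position: [0.6356, 0.0841, 0.0829]
tool_rot: [2.384, 2.044, 0.001]
ft_force: [-1.0, -0.3, 0.4]
grip_width: 1.0
grip_force: 0.0
```

```bash
cat >> h.py <<'E'
def check(n):
    im=cams.get_image('wrist');k=cams.get_calibration('wrist');hsv=cv2.cvtColor(im,cv2.COLOR_RGB2HSV)
    for c in cv2.findContours(cmask(hsv,n),0,2)[0]:
        (u,v),r=cv2.minEnclosingCircle(c)
        if cv2.contourArea(c)>300:print(n,round(u),round(v),round(r,1),ray(k,[(u,v)],.051).round(4),'slot',SLOT[n].round(4))
E
python3 - <<'E'
from h import *
check('red')
go((.4525,-.0011),-8.4,.085)
E
```

```text
red 279 224 21.2 [[0.6356 0.0855 0.051 ]] slot [0.6362 0.0838]
slide [-11.17 -16.72  -0.31] roll -0.006 pos [0.6347 0.0838 0.0817] t 18.2 w 0.999 j7 -0.54
```

Red is in place. Green next.

Emit:
move_arm:
  slide:
    - [-1.5,-2.2,-0.3]
    - [-3.5,-5.2,-0.3]
    - [-5.5,-8.2,-0.3]
    - [-7.5,-11.2,-0.3]
    - [-9.3,-13.9,-0.3]
    - [-10.5,-15.7,-0.3]
    - [-11.2,-16.7,-0.3]
    - [-11.2,-16.7,-0.3]
    - [-11.2,-16.7,-0.3]
    - [-11.2,-16.7,-0.3]
    - [-11.2,-16.7,-0.3]
  roll: [0,0,0,0,0,0,0,0,0,0,0]

```text
time: 19.3
position: [0.4535, -0.0005, 0.085]
tool_rot: [-2.383, -2.046, -0.001]
ft_force: [0.2, -0.6, 0.0]
grip_width: 1.001
grip_force: 0.0
```

Run:
```python
from h import *
go((.4525,-.0011),-8.4,-.0045)
```

```text
slide [-0.09 -0.09  8.95] roll -0.005 pos [ 0.4535 -0.0005  0.085 ] t 19.3 w 1.001 j7 -0.2
```

Emit:
move_arm:
  slide:
    - [0,0,3]
    - [0,0,6]
    - [0,0,8]
    - [0,0,8.9]
    - [0,0,8.9]
    - [0,0,8.9]
  roll: [0,0,0,0,0,0]

```text
time: 19.9
position: [0.4539, -0.0009, -0.0031]
tool_rot: [2.384, 2.045, 0.001]
ft_force: [-0.1, -0.7, 0.1]
grip_width: 1.001
grip_force: 0.0
```

Emit:
move_arm:
  slide:
    - [0,0,0]
    - [0,0,0]
    - [0,0,0]
    - [0,0,0]
    - [0,0,0]
    - [0,0,0]
    - [0,0,0]
    - [0,0,0]
    - [0,0,0]
    - [0,0,0]
  roll: [0,0,0,0,0,0,0,0,0,0]
  gripper: 3.8

```text
time: 20.9
position: [0.453, -0.0012, -0.0037]
tool_rot: [-2.385, -2.045, 0.0]
ft_force: [-1.0, 0.3, 1.8]
grip_width: 0.5
grip_force: 20.0
```

Run:
```python
from h import *
go(SLOT['green'],-8.4,.0855)
```

```text
slide [ 4.54 16.85 -8.93] roll -0.006 pos [ 0.453  -0.0012 -0.0037] t 20.9 w 0.5 j7 -0.31
```

Emit:
move_arm:
  slide:
    - [0,0,-2]
    - [0,0,-5]
    - [0,0,-9]
    - [0.5,2,-9]
    - [1.3,5,-9]
    - [2.2,8,-9]
    - [3,11,-9]
    - [3.8,14,-9]
    - [4.3,16,-9]
    - [4.5,16.8,-9]
    - [4.5,16.8,-9]
    - [4.5,16.8,-9]
    - [4.5,16.8,-9]
    - [4.5,16.8,-9]
  roll: [0,0,0,0,0,0,0,0,0,0,0,0,0,0]

```text
time: 22.3
position: [0.6253, 0.0173, 0.0865]
tool_rot: [2.384, 2.045, -0.001]
ft_force: [-0.3, -0.4, -1.1]
grip_width: 0.497
grip_force: 20.0
```

Run:
```python
from h import *
go(SLOT['green'],-8.4,-.0065)
```

```text
slide [0.09 0.1  9.3 ] roll -0.006 pos [0.6253 0.0173 0.0865] t 22.3 w 0.497 j7 -0.44
```

Emit:
move_arm:
  slide:
    - [0,0,3]
    - [0,0,6]
    - [0,0,7.8]
    - [0,0,8.6]
    - [0,0,9.1]
    - [0,0,9.3]
    - [0,0,9.3]
    - [0,0,9.3]
  roll: [0,0,0,0,0,0,0,0]

```text
time: 23.1
position: [0.6268, 0.0178, -0.0057]
tool_rot: [2.384, 2.044, 0.002]
ft_force: [-0.6, 0.2, -1.2]
grip_width: 0.496
grip_force: 20.0
```

Emit:
move_arm:
  slide:
    - [0,0,0.05]
    - [0,0,0.1]
    - [0,0,0.1]
    - [0,0,0.1]
  roll: [0,0,0,0]

```text
time: 23.5
position: [0.6266, 0.0177, -0.0067]
tool_rot: [2.384, 2.044, 0.001]
ft_force: [-1.4, -0.5, 6.4]
grip_width: 0.499
grip_force: 20.0
```

Emit:
move_arm:
  slide:
    - [0,0,0]
    - [0,0,0]
    - [0,0,0]
    - [0,0,0]
    - [0,0,0]
    - [0,0,0]
    - [0,0,0]
    - [0,0,0]
    - [0,0,-2]
    - [0,0,-6]
    - [0,0,-9]
    - [0,0,-9]
    - [0,0,-9]
  roll: [0,0,0,0,0,0,0,0,0,0,0,0,0]
  gripper: 8.7

```text
time: 24.8
position: [0.6264, 0.0176, 0.0829]
tool_rot: [2.384, 2.044, 0.001]
ft_force: [0.1, -0.2, -0.1]
grip_width: 1.002
grip_force: 0.0
```

Run:
```python
from h import *
check('green')
go((.4590,.0661),-8.4,.085)
```

```text
green 100 247 35.8 [[0.4841 0.0216 0.051 ]] slot [0.6264 0.018 ]
green 279 226 20.8 [[0.626  0.0177 0.051 ]] slot [0.6264 0.018 ]
slide [  2.27 -17.2   -0.32] roll -0.007 pos [0.6255 0.0175 0.0817] t 24.9 w 0.998 j7 -0.44
```

Emit:
move_arm:
  slide:
    - [0.3,-2.2,-0.3]
    - [0.7,-5.2,-0.3]
    - [1.1,-8.2,-0.3]
    - [1.5,-11.2,-0.3]
    - [1.8,-13.9,-0.3]
    - [2.1,-15.9,-0.3]
    - [2.3,-17.2,-0.3]
    - [2.3,-17.2,-0.3]
    - [2.3,-17.2,-0.3]
    - [2.3,-17.2,-0.3]
    - [2.3,-17.2,-0.3]
  roll: [0,0,0,0,0,0,0,0,0,0,0]

```text
time: 25.95
position: [0.46, 0.0665, 0.085]
tool_rot: [-2.385, -2.044, -0.0]
ft_force: [-0.0, -1.0, -0.6]
grip_width: 1.004
grip_force: 0.0
```

Run:
```python
from h import *
check('yellow')
go((.4590,.0661),-8.4,-.0042)
```

```text
yellow 278 226 21.0 [[0.4598 0.0655 0.051 ]] slot [ 0.6167 -0.0478]
slide [-0.07 -0.07  8.92] roll -0.007 pos [0.4599 0.0666 0.085 ] t 26.0 w 1.002 j7 -0.38
```

Emit:
move_arm:
  slide:
    - [0,0,3]
    - [0,0,6]
    - [0,0,8]
    - [0,0,8.9]
    - [0,0,8.9]
    - [0,0,8.9]
  roll: [0,0,0,0,0,0]

```text
time: 26.6
position: [0.4603, 0.0669, -0.0031]
tool_rot: [2.384, 2.045, 0.001]
ft_force: [-0.2, -0.2, -0.3]
grip_width: 1.002
grip_force: 0.0
```

Emit:
move_arm:
  slide:
    - [0,0,0]
    - [0,0,0]
    - [0,0,0]
    - [0,0,0]
    - [0,0,0]
    - [0,0,0]
    - [0,0,0]
    - [0,0,0]
    - [0,0,0]
    - [0,0,0]
  roll: [0,0,0,0,0,0,0,0,0,0]
  gripper: 3.8

```text
time: 27.6
position: [0.4595, 0.0666, -0.0038]
tool_rot: [2.385, 2.045, -0.0]
ft_force: [0.5, 0.6, 0.7]
grip_width: 0.496
grip_force: 20.0
```

Run:
```python
from h import *
go(SLOT['yellow'],-8.4,.0855)
```

```text
slide [-8.91 17.28 -8.93] roll -0.006 pos [ 0.4595  0.0666 -0.0038] t 27.6 w 0.496 j7 -0.5
```

Emit:
move_arm:
  slide:
    - [0,0,-2]
    - [0,0,-5]
    - [0,0,-9]
    - [-1,2,-9]
    - [-2.6,5,-9]
    - [-4.1,8,-9]
    - [-5.7,11,-9]
    - [-7.2,14,-9]
    - [-8.3,16,-9]
    - [-8.9,17.2,-9]
    - [-8.9,17.2,-9]
    - [-8.9,17.2,-9]
    - [-8.9,17.2,-9]
    - [-8.9,17.2,-9]
  roll: [0,0,0,0,0,0,0,0,0,0,0,0,0,0]

```text
time: 29.0
position: [0.6152, -0.0465, 0.0865]
tool_rot: [2.383, 2.047, -0.001]
ft_force: [0.3, 0.6, -1.1]
grip_width: 0.496
grip_force: 20.0
```

Run:
```python
from h import *
go(SLOT['yellow'],-8.4,-.0065)
```

```text
slide [-0.1   0.16  9.3 ] roll -0.005 pos [ 0.6152 -0.0465  0.0865] t 29.0 w 0.496 j7 -0.33
```

Emit:
move_arm:
  slide:
    - [0,0.1,3]
    - [0,0.1,6]
    - [0,0.1,7.8]
    - [0,0.1,8.6]
    - [0,0.1,9.1]
    - [0,0.1,9.4]
    - [0,0.1,9.4]
    - [0,0.1,9.4]
  roll: [0,0,0,0,0,0,0,0]

```text
time: 29.8
position: [0.6179, -0.0477, -0.0067]
tool_rot: [2.383, 2.044, 0.002]
ft_force: [-0.2, 0.7, 1.7]
grip_width: 0.498
grip_force: 20.0
```

Emit:
move_arm:
  slide:
    - [0,0,0]
    - [0,0,0]
    - [0,0,0]
    - [0,0,0]
    - [0,0,0]
    - [0,0,0]
    - [0,0,0]
    - [0,0,0]
    - [0,0,-2]
    - [0,0,-6]
    - [0,0,-10]
    - [0,0,-12]
    - [0,0,-12]
  roll: [0,0,0,0,0,0,0,0,0,0,0,0,0]
  gripper: 8.7

```text
time: 31.1
position: [0.6196, -0.0474, 0.1163]
tool_rot: [2.381, 2.042, 0.007]
ft_force: [1.5, 0.6, 0.2]
grip_width: 1.002
grip_force: 0.0
```

Run:
```python
from h import *
check('yellow');check('green')
cv2.imwrite('pics/s9.png',cams.get_image('side')[...,::-1])
print(monitor.get_state()['time'])
```

```text
yellow 276 216 18.5 [[ 0.6164 -0.0476  0.051 ]] slot [ 0.6167 -0.0478]
yellow 96 112 44.0 [[0.4858 0.0593 0.051 ]] slot [ 0.6167 -0.0478]
green 107 183 41.9 [[0.4785 0.0024 0.051 ]] slot [0.6264 0.018 ]
green 276 137 19.8 [[0.6252 0.0173 0.051 ]] slot [0.6264 0.018 ]
31.25
```

View pics/s9.png

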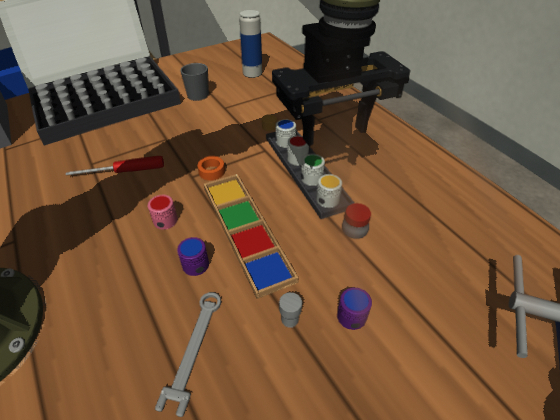

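The side view shows all four pistons standing in the steel tray: blue (286,128), red (298,143), green (314,162) and yellow (329,182). They are in reversed order, with the gripper clear above them. Handing in.

```bash
python3 -c "
from bench import workorder
print(workorder.close_job())"
```

```text
the job is handed in; nothing more can be done
None
```

All four pistons are standing in the steel tray in reverse order (blue, red, green, yellow from the left), each measured within about 2 mm of its compartment centre; the job was handed in at about 31 s, with no verdict returned.

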